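Hang the handwheel on the twin J-hook

TASK

Take the spoked handwheel out of its rack by the rim, hang the rim over both prongs of the high J-hook on the stand, and press it gently down until it is fully home and both sprung wire clips have snapped closed over it; only then let go. Do not strain the hook, and leave the calliper and the oil can where they are.

Things in the scene. Friction and masses are not known exactly. Their poses are not given: they have to be found in the camera images.
- wheel_centre (a point): Hub centre of the loose handwheel (aluminium, three red spokes, 0.28-0.42 kg) upright in the rack; x = axle (level), z up. Flat-sided rim: outer diameter 170 mm, inner 140, 13 thick along the axle; hub 30 diameter, 24 long. Spokes 10 mm: one straight up, two down to the sides, 55 degrees below level. Top of the rim is free to grip. At the start 101 mm above the table, rim top 186.
- rack: Fixed grey wheel rack, foot 110 x 130 mm. Origin on the table under the wheel's centre; x along the axle, z up. Two cheeks, 58 mm high, hold the bottom of the rim in an 18 mm slot; the wheel lifts straight up out of it. Rack and stand may change places.
- stand: Fixed stand of the twin J-hook. Origin on the table below the hook's seat; x level, from open tips back to post. Two 10 mm round steel prongs along x at y = +30 and -30 mm, tips at x = -27; rim seat at x = 0 between back horns (faces at x = +8, tops flared) and front clips. Post and cross piece are behind x = +60, below 260 mm. Between the prongs is room for fingers holding the rim's top.
- seat_mid (a point): Fixed point on the stand's z axis, 177 mm up: where the wheel centre hangs when home if the carriage is at mid height. The carriage bearing prongs and clips is clamped up to 14 mm above or below that and its height is NOT measured: find it by feel or sight. Prong axes lie 58 mm above the home wheel centre; horns and clips reach 48 mm above the prong axes.
- entry (a point): Fixed point of the stand, x = -42 mm, 239 mm up, in front of the tips. With the wheel centre at this height (to 5 mm), spokes as at the start and axle along the stand's x, move along +x: prongs and clips pass through the wheel under the rim, one each side of the upper spoke; at x = 0 lower it. The throat's flare takes about 3 mm fore-and-aft error.
- clip_l (a joint): Turn (rad) of the brass sprung wire clip at the left prong's tip (y = +30): 0 closed; about 0.1 while the rim pushes it to the front; springs back by itself. The rim meets the clips some 30 mm before home. Forcing them open takes 5 to 9 N in all; the rim then slides on, rubbing, to the firm stop on the prongs, where the clips snap over it. Over 18 N on the hook strains it.
- clip_r (a joint): The same for the right prong's clip (y = -30 mm).
- calliper: Bystander: steel vernier calliper lying flat, 64 x 200 x 8 mm, origin under its middle.
- oil_can: Bystander: red cone-shaped oil can, 68 mm diameter, 118 high, origin under its middle.

How it is judged:
On the way, in this order (a step that is already met when the one before it is completed fails the run):
1. the wheel is lifted clear of its rack (contact force between wheel and rack below 0.05 N and z of wheel_centre in the frame of rack above 0.16 m), for 0.2 s.
2. the rim is home on the hook under both closed clips while the hand still holds it (not let drop) (z of carriage_c0 in the frame of wheel_centre above 0.0445 m and value of joint each of clip_l, clip_r below 0.03 rad and contact force between the fingers and wheel above 0.5 N), for 0.1 s.
At the end, for the whole second after the job is handed in: Wheel hangs at rest on the hook, released: centre within 8 mm fore-and-aft and 6 mm sideways of the seat, down on the prongs (within 10 mm of fully home in height), axle within 0.12 rad of the stand's x, both clips closed (under 0.03 rad) (z of carriage_c0 in the frame of wheel_centre above 0.0445 m and x of wheel_centre in the frame of stand between -0.008 and 0.008 m and y of wheel_centre in the frame of stand between -0.006 and 0.006 m and angle between the x axis of wheel_centre and the x axis of stand, either way round below 0.12 rad and value of joint each of clip_l, clip_r below 0.03 rad and contact force between wheel and stand above 1 N and linear speed of wheel below 0.02 m/s); the robot touches nothing.
It fails at once if the wheel is pressed or knocked against the hook or its stand with more than 18 N (contact force between wheel and stand above 18 N).
It fails at once if the hand or arm pushes on the hook or its stand with more than 15 N (contact force between the arm and stand above 15 N).
It fails at once if the calliper or the oil can is moved more than 20 mm (distance of any of calliper, oil_can from where it was at the start of the episode above 0.02 m).
It also fails if it takes over 66 s, if anything falls off the work surface, if the arm or the gripper's body presses on something with over 40 N, if the wrist force passes 120 N, or if a joint passes its speed limit or range.

ROBOT

A 6-joint arm with a two-finger parallel gripper is mounted at the origin on a cart in front of the work surface, level with it; the furniture and walls round the work are solid. World frame = base frame: x ahead of the robot, y to its left, z up, the work surface at z = 0. Lengths are in m, angles in rad, forces in N, time in s.
With the tool pointing down it reaches from about 0.375 to 0.975 m from the base axis. Payload 3.8 kg.
Tool frame: the origin (TCP) lies at the very end of the fingers, on their centre line; the grasp point (between the pads) lies 19 mm behind it (bot.grasp_offset is the distance from the TCP to the grasp point, in m); z points along the fingers, x is the direction in which the jaws open and shut, and the axes are right-handed (so a half turn about z gives the same grasp; the last joint's range is limited). The gripper opens to 88 mm and grips with 3 to 60 N. Pads are 18 mm wide; open, the fingers measure 123 mm over their backs; the gripper's body (75 mm by 187 mm) begins 45 mm behind the grasp point.
Start: joints at [-1.314, 0.264, 1.604, -0, 1.274, -0.037], TCP at [0.195, -0.646, 0.239] pointing down, gripper open.
Joint ranges: [-2.63, 2.63], [-0.94, 2.18], [0.31, 2.57], [-1.31, 4.45], [0, 2.66], [-2.55, 2.55]. Speed limits (rad/s): [2.57, 2.57, 3.14, 3.14, 3.14, 3.14].

INTERFACE

Orientations are given as a unit quaternion [x, y, z, w].
In Python, from station import bot, cams gives the robot as it stands. The module is installed in compiled form; this text tells all that it offers.
- The arm moves only by the tool move_arm, never from a script. Its argument "plan" is a list of rows, each a list of 4 numbers: the shift along the world's x, y, z in mm, then the turn about the world's z in rad. A call has 1 to 20 rows; each row is the pose to reach, as a shift and turn from the pose measured when the call began; what a row does not reach only later rows make up. A row lasts 1/8 s, in which the tool goes at most 62.5 mm and 10.7 degrees, less where a joint would pass 70% of its speed; a pose out of reach is approached as far as the arm can. A call with a gripper value outside its range is refused whole. "gripper" is the finger opening in mm, from 0 to 88.1, set as the call begins (left out, the last holds). The fingers move at their own pace and stop on an object; "squeeze" is the grip in N (left out, the last holds). Time passes only in rows, so rows that repeat a pose let the fingers close. It gives the time, the measured TCP pose, the force and the opening at its end, in the units of the state.
- bot.get_obs(): the state, without advancing time (a new reading comes with each control period).
- cams.camera(name): name is "side" or "top" or "wrist"; returns a dict with "frame" (480x640x3 uint8, red, green, blue), "camera_matrix" (3x3 intrinsics, pixels), "distortion" ([k1, k2, p1, p2, k3] as OpenCV has them; the pictures are not rectified), "cam_to_world" (4x4, takes a point from camera to world coordinates). Camera axes: x right, y down, z forward; pixel columns grow to the right and rows downward; lengths in m; the calibration is good to about 2 mm. A picture is of the moment at which its call begins. There is no depth.
- bot.close_job(): hands the job in, once; it reports no verdict.
The state is a dict: "time": time; "joint_pos": joint angles; "joint_velocities": joint speeds; "joint_efforts": joint torques, N m; "tool_pos": TCP position; "tool_rot": TCP orientation; "wrist_force": force on the tool from outside, world axes, zero at the start; "wrist_torque": the same for the moment, N m; "width": opening from 0.0 (shut) to 1.0 (fully open).
Only numpy, scipy, OpenCV 4.12 (cv2) and the standard library are available. Lean on these libraries where they do the work, as an engineer would, in place of code of your own. Each camera call takes 0.05 s, during which the arm holds its last target.

## Working session

There is one attempt and no reset: what is moved stays moved. The work goes in short steps, Python scripts to look and compute and a tool call to move; the robot and the scene stay as the last step left them, time stands still between calls to the robot, and variables do not carry over. Pictures are saved under pics/ and viewed, and the job is handed in when it is done.

Besides the shell and the picture viewer there is one more tool, called as a command line: name --pt "numbers of a row" for each row, then --argument value for the rest. move_arm: Moves the arm, as the interface text tells. Its arguments: {"type":"object","properties":{"plan":{"type":"array","items":{"type":"array","items":{"type":"number"}}},"gripper":{"type":"number"},"squeeze":{"type":"number"}},"required":["plan"]}

```bash
mkdir -p pics; cat > h.py <<'E'
import numpy as np, cv2
from station import bot, cams
def grab(n,tag):
    c=cams.camera(n); cv2.imwrite(f'pics/{n}_{tag}.png',c['frame'][:,:,::-1]); 
    import pickle; pickle.dump(c,open(f'{n}_{tag}.pkl','wb')); return c
def ray(c,uv):
    p=cv2.undistortPoints(np.array(uv,float).reshape(-1,1,2),np.array(c['camera_matrix']),np.array(c['distortion'])).reshape(-1,2)
    T=np.array(c['cam_to_world']); d=np.c_[p,np.ones(len(p))]@T[:3,:3].T
    return T[:3,3],d/np.linalg.norm(d,axis=1)[:,None]
def plane(c,uv,z):
    o,d=ray(c,uv); return o+d*((z-o[2])/d[:,2])[:,None]
def tri(c1,u1,c2,u2):
    o1,d1=ray(c1,[u1]);o2,d2=ray(c2,[u2]);d1=d1[0];d2=d2[0]
    A=np.c_[d1,-d2]; s=np.linalg.lstsq(A,o2-o1,rcond=None)[0]
    a=o1+d1*s[0];b=o2+d2*s[1]; return (a+b)/2,np.linalg.norm(a-b)
def proj(c,P):
    T=np.linalg.inv(np.array(c['cam_to_world']));P=np.array(P,float).reshape(-1,3)
    return cv2.projectPoints(P,cv2.Rodrigues(T[:3,:3])[0],T[:3,3],np.array(c['camera_matrix']),np.array(c['distortion']))[0].reshape(-1,2)
E
python3 - <<'E'
from h import *
for n in ('side','top','wrist'):
    c=grab(n,'0'); print(n,np.round(c['cam_to_world'],3).tolist())
print(bot.get_obs())
E
```

```text
side [[-0.916, -0.197, 0.349, 0.141], [-0.401, 0.448, -0.799, 0.871], [0.002, -0.872, -0.489, 0.555], [0.0, 0.0, 0.0, 1.0]]
top [[0.019, -0.998, 0.066, 0.403], [-1.0, -0.02, -0.01, 0.207], [0.012, -0.066, -0.998, 1.027], [0.0, 0.0, 0.0, 1.0]]
wrist [[0.29, -0.917, -0.273, 0.265], [-0.957, -0.278, -0.081, -0.624], [-0.001, 0.285, -0.959, 0.384], [0.0, 0.0, 0.0, 1.0]]
{'time': 0.15, 'joint_pos': array([-1.31390101e+00,  2.64559170e-01,  1.60501321e+00, -1.25224481e-05,
        1.27371868e+00, -3.68787403e-02]), 'joint_velocities': array([ 0.00118901, -0.00210847, -0.00421511, -0.00063386,  0.00025019,
       -0.00085249]), 'joint_efforts': array([-2.42121123e-04, -5.02849245e+01, -3.57469618e+01,  7.28869275e-02,
        2.50201556e-02, -8.58599583e-05]), 'tool_pos': array([ 0.19532959, -0.64556155,  0.23771357]), 'tool_rot': array([ 8.02984818e-01, -5.95998877e-01, -6.66514745e-04, -5.26252469e-04]), 'wrist_force': array([0.55011505, 0.20111314, 0.04614484]), 'wrist_torque': array([-0.00247508, -0.01562167, -0.0398789 ]), 'width': 1.0001426672099116}
```

View pics/side_0.png

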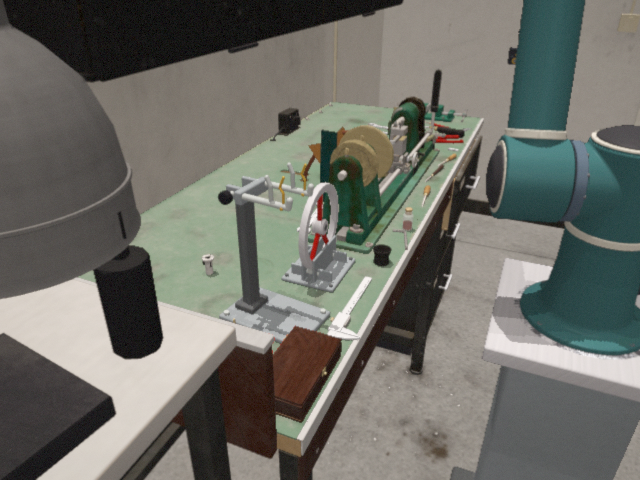

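View pics/top_0.png

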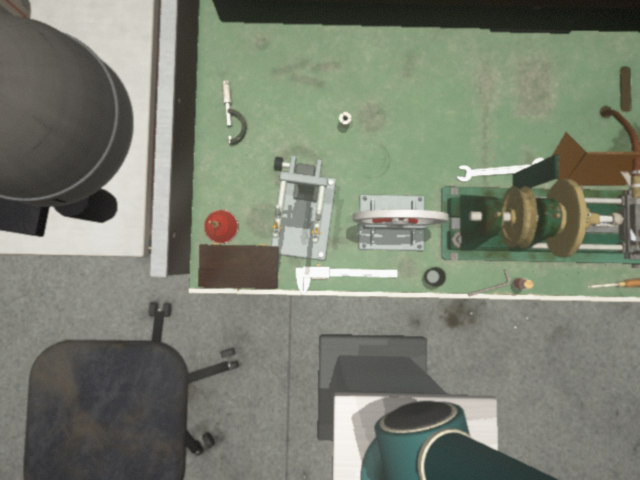

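```bash
python3 - <<'E'
import cv2
t=cv2.imread('pics/top_0.png')[140:290,190:460]; cv2.imwrite('pics/topz.png',cv2.resize(t,None,fx=2.96,fy=2.96,interpolation=cv2.INTER_CUBIC))
t=cv2.imread('pics/side_0.png')[160:360,210:380]; cv2.imwrite('pics/sidez.png',cv2.resize(t,None,fx=3,fy=3,interpolation=cv2.INTER_CUBIC))
E
```

```text
(no output)
```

View pics/topz.png

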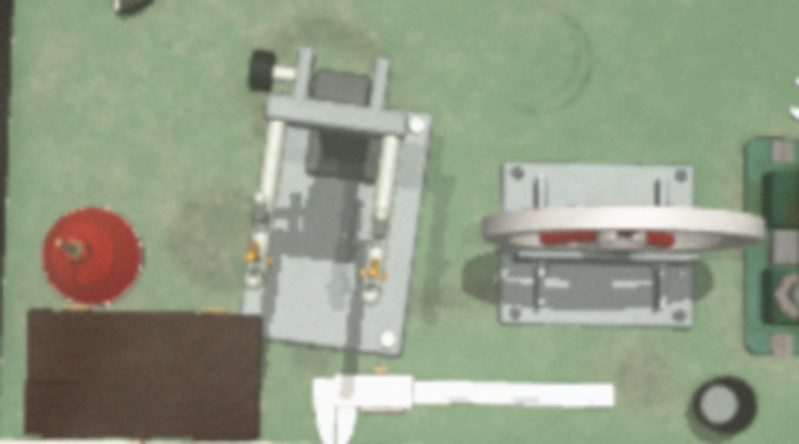

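View pics/sidez.png

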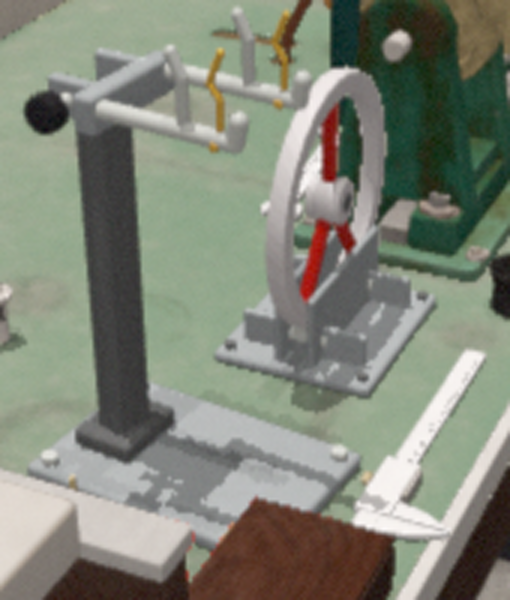

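View pics/wrist_0.png

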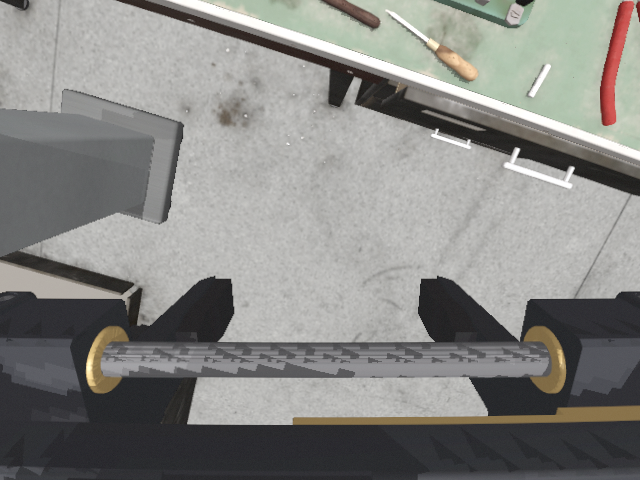

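```bash
python3 - <<'E'
from h import *
import pickle
c=pickle.load(open('top_0.pkl','rb'));s=pickle.load(open('side_0.pkl','rb'))
Z=lambda L:[(190+u/2.96,140+v/2.96) for u,v in L]
S=lambda L:[(210+u/3,160+v/3) for u,v in L]
np.set_printoptions(precision=4,suppress=True)
print('rack foot',plane(c,Z([(502,163),(692,166),(692,326),(500,323)]),.01))
print('rim ends',plane(c,Z([(483,230),(765,232)]),.101))
print('rim top',plane(c,Z([(622,216)]),.186))
print('stand foot',plane(c,Z([(435,115),(405,355),(243,315)]),.01))
for z in (.221,.249): print('prong tips/roots',z,plane(c,Z([(253,285),(277,125),(371,295),(390,140)]),z))
print(tri(c,Z([(252,284)])[0],s,S([(238,150)])[0]),tri(c,Z([(371,296)])[0],s,S([(300,105)])[0]))
print('calliper',plane(c,Z([(330,410),(612,395)]),.008),'can',plane(c,Z([(90,260)]),.05), 'box',plane(c,Z([(262,310)]),.06))
print(tri(c,Z([(622,225)])[0],s,S([(350,72)])[0]))
E
```

```text
rack foot [[ 0.5425  0.1161  0.01  ]
 [ 0.5432 -0.0114  0.01  ]
 [ 0.4359 -0.012   0.01  ]
 [ 0.4354  0.1159  0.01  ]]
rim ends [[ 0.4888  0.1352  0.101 ]
 [ 0.4911 -0.0366  0.101 ]]
rim top [[0.4902 0.065  0.186 ]]
stand foot [[0.574  0.1615 0.01  ]
 [0.4129 0.1787 0.01  ]
 [0.4373 0.2868 0.01  ]]
prong tips/roots 0.221 [[0.4461 0.2653 0.221 ]
 [0.5313 0.2547 0.221 ]
 [0.442  0.203  0.221 ]
 [0.5246 0.1946 0.221 ]]
prong tips/roots 0.249 [[0.4445 0.2633 0.249 ]
 [0.5269 0.253  0.249 ]
 [0.4407 0.2031 0.249 ]
 [0.5204 0.195  0.249 ]]
(array([0.4467, 0.2653, 0.2331]), np.float64(0.001661493162305566)) (array([0.4416, 0.2033, 0.2328]), np.float64(0.0014525107531897258))
calliper [[0.3755 0.2277 0.008 ]
 [0.3891 0.0405 0.008 ]] can [[0.4691 0.3821 0.05  ]] box [[0.439  0.2709 0.06  ]]
(array([0.4787, 0.0637, 0.1922]), np.float64(0.012657955940635488))
```

move_arm --pt "0 0 60 0" --pt "5 20 115 0" --pt "20 65 150 0.1" --pt "40 120 180 0.2" --pt "60 175 200 0.3" --pt "80 230 210 0.4" --pt "100 285 210 0.5" --pt "120 340 210 0.6" --pt "140 395 210 0.7" --pt "155 450 210 0.8" --pt "170 505 210 0.9" --pt "185 560 210 1.0" --pt "200 615 210 1.1" --pt "215 670 210 1.2" --pt "230 725 210 1.27" --pt "245 780 210 1.27" --pt "255 830 210 1.27" --pt "255 846 210 1.27" --pt "255 846 210 1.27" --pt "255 846 210 1.27"

```text
time: 2.65
tool_pos: [0.4502, 0.1992, 0.4479]
tool_rot: [1.0, -0.004, -0.001, 0.0]
wrist_force: [-0.2, -0.8, 0.5]
width: 1.002
```

```bash
python3 - <<'E'
from h import *
c=grab('wrist','1'); print(np.round(c['cam_to_world'],3).tolist()); print(c['camera_matrix'],c['distortion'])
o=bot.get_obs();print(o['time'],o['tool_pos'],o['tool_rot'],o['joint_pos'])
grab('top','1')
E
```

```text
[[1.0, -0.007, -0.004, 0.451], [-0.008, -0.958, -0.286, 0.273], [-0.002, 0.286, -0.958, 0.594], [0.0, 0.0, 0.0, 1.0]]
[[340.96421531   0.         325.7447758 ]
 [  0.         340.96421531 235.09556248]
 [  0.           0.           1.        ]] [-0.02629881  0.          0.          0.          0.        ]
2.7 [0.4502611  0.1991004  0.44798338] [ 9.99990493e-01 -4.31582241e-03 -6.02912836e-04  1.58128564e-04] [ 3.65642724e-01 -1.43686395e-01  1.65947224e+00  1.41362223e-04
  1.62704541e+00  3.74282257e-01]
```

View pics/wrist_1.png

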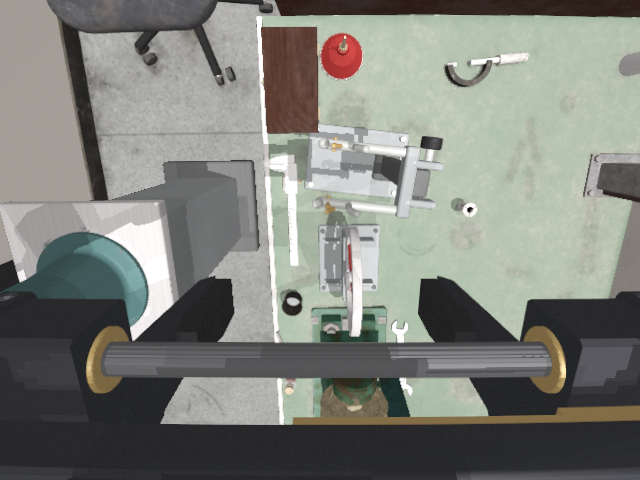

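```bash
python3 - <<'E'
import cv2
i=cv2.imread('pics/wrist_1.png')
cv2.imwrite('pics/w1a.png',cv2.resize(i[115:230,295:450],None,fx=5,fy=5,interpolation=cv2.INTER_CUBIC))
cv2.imwrite('pics/w1b.png',cv2.resize(i[215:345,300:400],None,fx=4.5,fy=4.5,interpolation=cv2.INTER_CUBIC))
E
```

```text
(no output)
```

View pics/w1a.png

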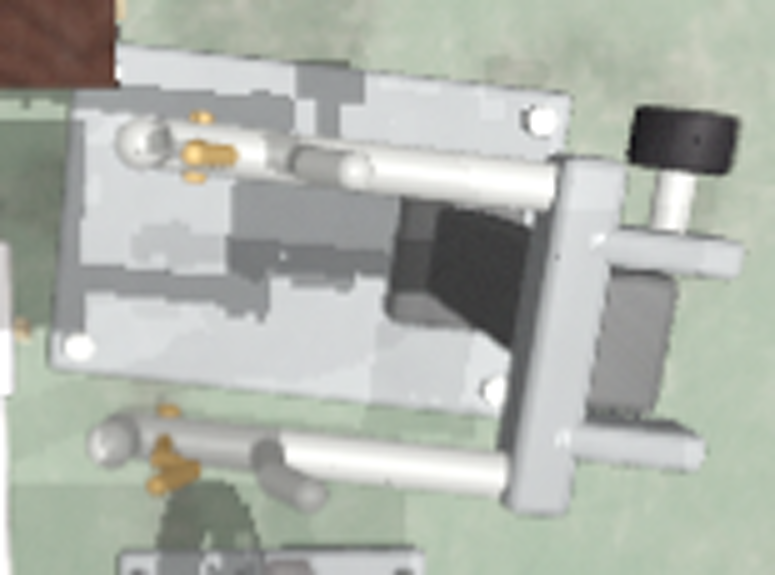

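View pics/w1b.png

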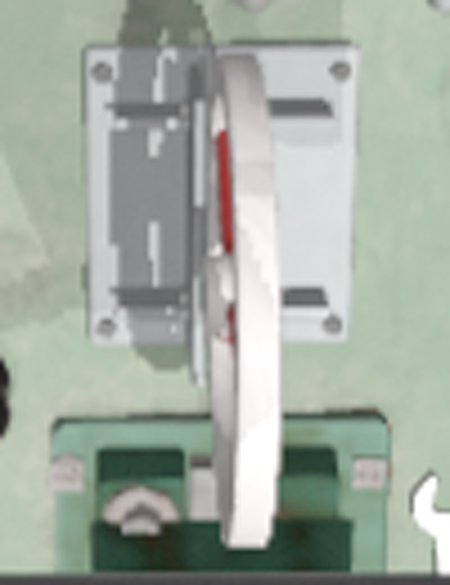

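```bash
python3 - <<'E'
from h import *
import pickle
np.set_printoptions(precision=4,suppress=True)
L=lambda n:pickle.load(open(n+'.pkl','rb'))
t=L('top_0');s=L('side_0');w=L('wrist_1')
Z=lambda L:[(190+u/2.96,140+v/2.96) for u,v in L]
S=lambda L:[(210+u/3,160+v/3) for u,v in L]
A=lambda L:[(295+u/5,115+v/5) for u,v in L]
B=lambda L:[(300+u/4.5,215+v/4.5) for u,v in L]
yaw=lambda a,b:np.arctan2(*(b-a)[1::-1])
# knob
for n,a,z,q in (('L',(142,142),(252,284),(238,145)),('R',(112,440),(371,295),(301,98))):
    print(n,'w-s',tri(w,A([a])[0],s,S([q])[0]),'w-t',tri(w,A([a])[0],t,Z([z])[0]))
# horn tops : side (170,50)L,(240,12)R ; wrist (356,172)L,(314,495)R
print('horn',tri(w,A([(356,172)])[0],s,S([(170,50)])[0]),tri(w,A([(314,495)])[0],s,S([(239,14)])[0]))
print('clip',tri(w,A([(233,155)])[0],s,S([(219,53)])[0]),tri(w,A([(153,486)])[0],s,S([(285,15)])[0]))
for z in (.225,.235):
    P=plane(w,A([(290,160),(540,186),(200,446),(490,475),(142,142),(112,440)]),z);print(z,P,yaw(P[0],P[1]),yaw(P[2],P[3]),yaw(P[4],P[5])+np.pi/2)
P=plane(w,A([(78,347),(495,390),(543,121)]),.01);print('bolts',P,yaw(P[0],P[1]),yaw(P[1],P[2])-np.pi/2)
P=plane(w,A([(118,45),(570,93),(52,368)]),.008);print('foot',P,yaw(P[0],P[1]),yaw(P[2],P[0])-np.pi/2)
P=plane(w,B([(102,71),(341,71),(332,323),(105,326)]),.01);print('rack bolts',P,P.mean(0),yaw(P[3],P[0])-np.pi/2,yaw(P[2],P[1])-np.pi/2,yaw(P[0],P[1]),yaw(P[3],P[2]))
P=plane(w,B([(85,45),(357,45),(352,342),(88,342)]),.01);print('rack corners',P,P.mean(0),yaw(P[3],P[0])-np.pi/2,yaw(P[2],P[1])-np.pi/2)
P=plane(w,B([(237,186),(279,186)]),.186);print('rim top edges',P)
E
```

```text
L w-s (array([0.448 , 0.2636, 0.2349]), np.float64(0.0006966221719365575)) w-t (array([0.4467, 0.2641, 0.2363]), np.float64(0.0023183001335457774))
R w-s (array([0.4414, 0.2024, 0.2366]), np.float64(0.0015142800521507178)) w-t (array([0.4409, 0.2031, 0.242 ]), np.float64(0.00013298112240623167))
horn (array([0.4866, 0.2589, 0.2762]), np.float64(0.0004999428089417783)) (array([0.4797, 0.1983, 0.275 ]), np.float64(0.0015447663593583646))
clip (array([0.4618, 0.2609, 0.2794]), np.float64(0.0057069929616684065)) (array([0.4502, 0.2022, 0.2804]), np.float64(0.0014507485363637023))
0.225 [[0.4787 0.2593 0.225 ]
 [0.5316 0.2537 0.225 ]
 [0.4597 0.1983 0.225 ]
 [0.5239 0.1913 0.225 ]
 [0.4476 0.2632 0.225 ]
 [0.4404 0.1998 0.225 ]] -0.10616661762420106 -0.10805780307418553 -0.11322946993697292
0.235 [[0.4779 0.2597 0.235 ]
 [0.5294 0.2542 0.235 ]
 [0.4595 0.2003 0.235 ]
 [0.5219 0.1936 0.235 ]
 [0.4477 0.2634 0.235 ]
 [0.4407 0.2018 0.235 ]] -0.10616661762420006 -0.10805780307418551 -0.11322946993697314
bolts [[0.4231 0.1896 0.01  ]
 [0.5668 0.1738 0.01  ]
 [0.5784 0.2634 0.01  ]] -0.10981168174105414 -0.12942404785132045
foot [[0.4381 0.2884 0.008 ]
 [0.5873 0.2723 0.008 ]
 [0.4139 0.1822 0.008 ]] -0.10722322173651314 -0.22413993789543274
rack bolts [[ 0.443   0.1069  0.01  ]
 [ 0.5376  0.1062  0.01  ]
 [ 0.5376 -0.0029  0.01  ]
 [ 0.4431 -0.0035  0.01  ]] [0.4903 0.0517 0.01  ] 0.0009449731367690006 0.0002887812151299851 -0.007187655610769987 0.006990204883781053
rack corners [[ 0.4364  0.1176  0.01  ]
 [ 0.5435  0.1168  0.01  ]
 [ 0.5463 -0.0116  0.01  ]
 [ 0.4359 -0.0108  0.01  ]] [0.4905 0.053  0.01  ] -0.003806791163265544 0.021377603699274106
rim top edges [[0.4832 0.1228 0.186 ]
 [0.495  0.1227 0.186 ]]
```

move_arm --pt "5 -30 -30 0" --pt "10 -60 -60 0" --pt "15 -80 -90 0" --pt "20 -85 -115 0" --pt "20 -85 -120 0" --pt "20 -85 -120 0"

```text
time: 3.5
tool_pos: [0.4703, 0.1137, 0.3286]
tool_rot: [1.0, -0.005, -0.0, -0.0]
wrist_force: [-0.1, 0.4, 0.5]
width: 1.002
```

```bash
python3 - <<'E'
from h import *
c=grab('wrist','2')
i=cv2.imread('pics/wrist_2.png')
cv2.imwrite('pics/w2a.png',cv2.resize(i[0:280,200:520],None,fx=2.5,fy=2.1,interpolation=cv2.INTER_CUBIC))
E
```

```text
(no output)
```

View pics/wrist_2.png

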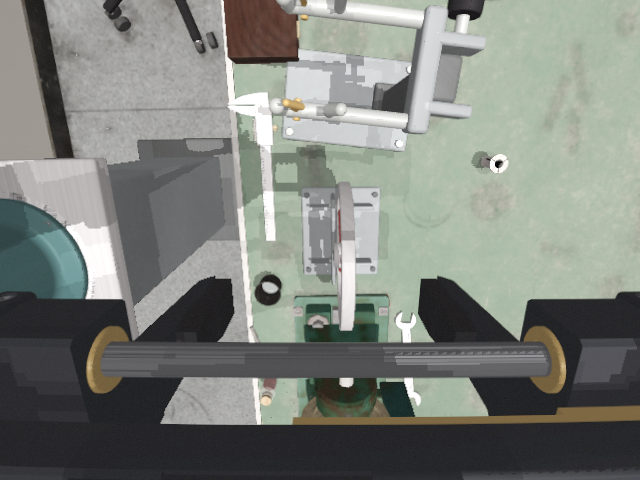

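```bash
python3 - <<'E'
import cv2
i=cv2.imread('pics/wrist_2.png')
cv2.imwrite('pics/w2a.png',cv2.resize(i[0:135,260:430],None,fx=4.4,fy=4.4,interpolation=cv2.INTER_CUBIC))
cv2.imwrite('pics/w2b.png',cv2.resize(i[175:345,290:400],None,fx=3.5,fy=3.5,interpolation=cv2.INTER_CUBIC))
E
```

```text
(no output)
```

View pics/w2a.png

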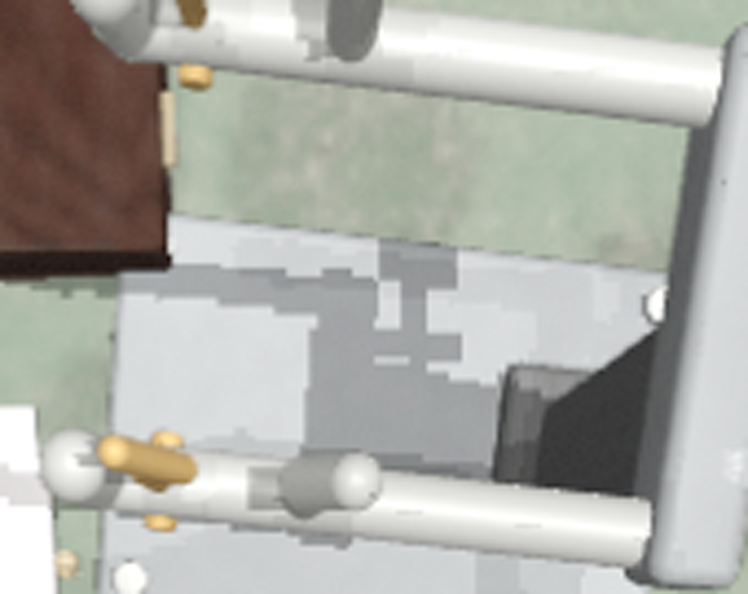

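View pics/w2b.png

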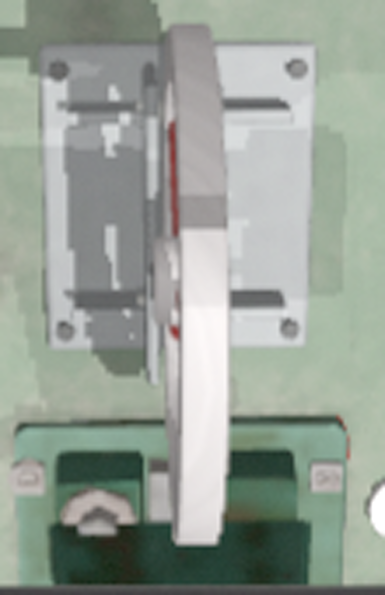

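```bash
python3 - <<'E'
from h import *
import pickle
np.set_printoptions(precision=4,suppress=True)
w=pickle.load(open('wrist_2.pkl','rb'))
s=pickle.load(open('side_0.pkl','rb'))
A=lambda L:[(260+u/4.4,0+v/4.4) for u,v in L]
B=lambda L:[(290+u/3.5,175+v/3.5) for u,v in L]
S=lambda L:[(210+u/3,160+v/3) for u,v in L]
c,sn=np.cos(-.108),np.sin(-.108); ex=np.array([c,sn]);ey=np.array([-sn,c])
for z in (.23,.24):
  P=plane(w,A([(75,465),(162,480),(282,480),(330,480),(330,20),(105,8),(640,535),(400,505)]),z)
  print(z);print(P[:,:2]);print(np.c_[P[:,:2]@ex,P[:,:2]@ey])
P=plane(w,A([(115,452),(190,467),(358,480)]),.272);print('tops',P[:,:2],P[:,:2]@ex)
P=plane(w,A([(190,467)]),.262);print('bulge',P[:,:2]@ex)
print('knob',tri(w,A([(75,465)])[0],s,S([(301,98)])[0]),'horn top',tri(w,A([(358,480)])[0],s,S([(239,13)])[0]),'clip',tri(w,A([(113,452)])[0],s,S([(286,15)])[0]))
P=plane(w,B([(59,69),(296,67),(289,328),(65,329)]),.01);print('rack bolts',P,P.mean(0))
for r in (200,):
  P=plane(w,B([(177,r),(226,r)]),.184);print('rim',P)
P=plane(w,B([(177,540),(215,540)]),.11);print('rim end',P)
P=plane(w,B([(167,30),(208,28)]),.11);print('rim end',P)
E
```

```text
0.23
[[0.4379 0.206 ]
 [0.4512 0.2037]
 [0.4697 0.2035]
 [0.4771 0.2034]
 [0.4773 0.266 ]
 [0.4451 0.2679]
 [0.5253 0.195 ]
 [0.4879 0.1997]]
[[0.4131 0.252 ]
 [0.4266 0.2511]
 [0.445  0.2529]
 [0.4524 0.2537]
 [0.4458 0.3159]
 [0.4136 0.3144]
 [0.5012 0.2505]
 [0.4635 0.2511]]
0.24
[[0.4393 0.2053]
 [0.452  0.203 ]
 [0.4698 0.2028]
 [0.4768 0.2028]
 [0.477  0.2628]
 [0.4461 0.2646]
 [0.5231 0.1947]
 [0.4872 0.1992]]
[[0.4146 0.2514]
 [0.4275 0.2506]
 [0.4452 0.2523]
 [0.4522 0.253 ]
 [0.4459 0.3127]
 [0.415  0.3112]
 [0.4991 0.2499]
 [0.4629 0.2505]]
tops [[0.4487 0.2043]
 [0.4582 0.2024]
 [0.4796 0.2006]] [0.4241 0.4337 0.4552]
bulge [0.433]
knob (array([0.4398, 0.2058, 0.2382]), np.float64(0.001708225318429708)) horn top (array([0.4788, 0.2   , 0.2763]), np.float64(0.001422395467806582)) clip (array([0.4496, 0.2036, 0.2808]), np.float64(0.000334137600554953))
rack bolts [[ 0.4437  0.1072  0.01  ]
 [ 0.5368  0.1071  0.01  ]
 [ 0.5373 -0.0031  0.01  ]
 [ 0.4434 -0.0026  0.01  ]] [0.4903 0.0522 0.01  ]
rim [[0.483  0.1034 0.184 ]
 [0.4954 0.1032 0.184 ]]
rim end [[ 0.4864 -0.0412  0.11  ]
 [ 0.4997 -0.0414  0.11  ]]
rim end [[0.4829 0.1361 0.11  ]
 [0.4954 0.1366 0.11  ]]
```

move_arm --pt "10 -30 -20 0.01" --pt "19 -62 -40 0.01" --pt "19 -62 -65 0.01" --pt "19 -62 -80 0.01" --pt "19 -62 -80 0.01" --gripper 60

```text
time: 4.18
tool_pos: [0.4892, 0.0524, 0.249]
tool_rot: [1.0, 0.001, -0.0, -0.0]
wrist_force: [-0.7, -0.9, 0.7]
width: 0.682
```

```bash
python3 - <<'E'
from h import *
c=grab('wrist','3')
o=bot.get_obs();print(o['tool_pos'],o['tool_rot'])
T=c['cam_to_world'];print(proj(c,[[.4895,.052,.186],[.4895,.052,.161]]))
E
```

```text
[0.48981426 0.05247709 0.24992222] [ 9.99999544e-01  7.55390207e-04  5.47726881e-04 -2.03248172e-04]
[[326.60954167 252.44487271]
 [326.55766094 240.87811873]]
```

View pics/wrist_3.png

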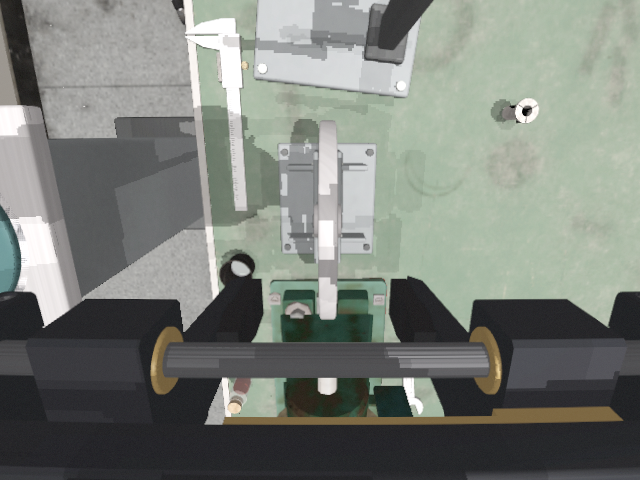

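move_arm --pt "0 0 -30 0" --pt "0 0 -60 0" --pt "0 0 -82 0" --pt "0 0 -89 0" --pt "0 0 -89 0"

```text
time: 4.85
tool_pos: [0.4904, 0.0528, 0.1618]
tool_rot: [1.0, 0.001, 0.001, -0.0]
wrist_force: [0.2, -0.0, -0.4]
width: 0.676
```

move_arm --pt "0 0 0 0" --pt "0 0 0 0" --pt "0 0 0 0" --pt "0 0 0 0" --pt "0 0 0 0" --pt "0 0 0 0" --pt "0 0 0 0" --gripper 5 --squeeze 40

```text
time: 5.72
tool_pos: [0.4904, 0.0528, 0.1618]
tool_rot: [1.0, 0.001, 0.001, -0.0]
wrist_force: [1.3, -0.1, 0.8]
width: 0.138
```

```bash
python3 - <<'E'
from h import *
c=grab('wrist','4');s=grab('side','4')
cv2.imwrite('pics/s4z.png',cv2.resize(cv2.imread('pics/side_4.png')[130:360,210:440],None,fx=2.6,fy=2.6))
o=bot.get_obs();print(o)
E
```

```text
{'time': 5.825, 'joint_pos': array([ 5.64634512e-02, -2.00466708e-02,  2.06869708e+00,  4.24548772e-04,
        1.09077840e+00,  5.42895201e-02]), 'joint_velocities': array([-1.71869188e-03,  1.62013765e-03,  8.24156746e-04,  5.05532638e-05,
       -2.67484685e-03,  7.80381227e-04]), 'joint_efforts': array([ 3.93423310e-02, -3.18511641e+01, -3.29637730e+01,  8.56858073e-02,
       -1.02726195e-02, -7.92155683e-03]), 'tool_pos': array([0.49040826, 0.05278769, 0.16179972]), 'tool_rot': array([ 9.99998908e-01,  9.89141221e-04,  1.06983510e-03, -2.47984056e-04]), 'wrist_force': array([ 0.36773304, -0.47522251,  1.04365941]), 'wrist_torque': array([-0.04505101, -0.05378942, -0.03002797]), 'width': 0.13990952750652896}
```

View pics/s4z.png

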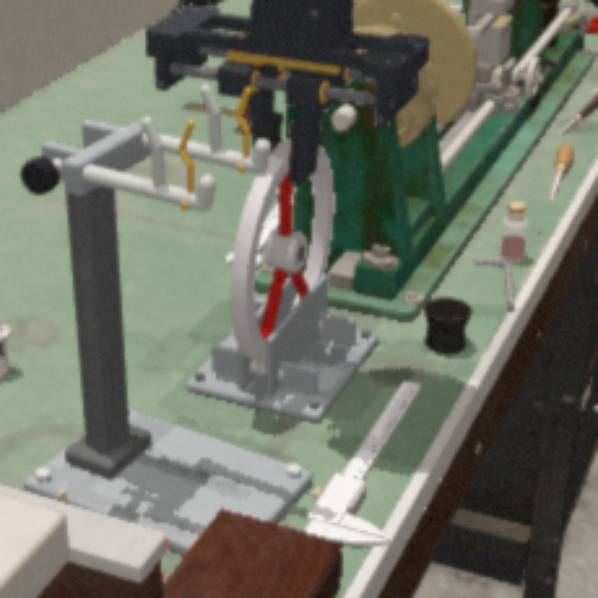

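View pics/wrist_4.png

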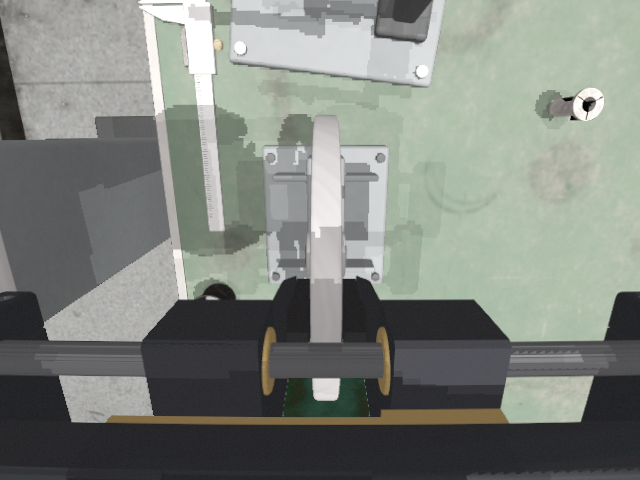

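move_arm --pt "0 0 10 0" --pt "0 0 25 0" --pt "0 0 45 0" --pt "0 0 70 0" --pt "0 0 95 0" --pt "0 0 120 0" --pt "0 0 134 0" --pt "0 0 138 0" --pt "0 0 138 0" --pt "0 0 138 0"

```text
time: 7.08
tool_pos: [0.4898, 0.0527, 0.2985]
tool_rot: [1.0, 0.001, -0.0, -0.0]
wrist_force: [-0.5, 0.7, -3.3]
width: 0.141
```

```bash
python3 - <<'E'
from h import *
s=grab('side','5')
cv2.imwrite('pics/s5z.png',cv2.resize(cv2.imread('pics/side_5.png')[80:310,210:440],None,fx=2.6,fy=2.6))
o=bot.get_obs();print(o)
E
```

```text
{'time': 7.125, 'joint_pos': array([ 5.64556805e-02, -1.19536155e-01,  1.90381404e+00,  3.60621731e-04,
        1.35737712e+00,  5.43280409e-02]), 'joint_velocities': array([ 0.000108  , -0.00097466, -0.00269614, -0.00117649,  0.00326963,
       -0.00136493]), 'joint_efforts': array([ 9.00034902e-04, -3.15115392e+01, -3.82617974e+01,  7.62846717e-02,
        4.00620876e-03,  1.38240134e-04]), 'tool_pos': array([0.48977656, 0.05273993, 0.29854697]), 'tool_rot': array([ 9.99999458e-01,  1.02562379e-03, -4.08853882e-05, -1.74222510e-04]), 'wrist_force': array([-0.02004289,  0.22965785, -3.28233747]), 'wrist_torque': array([-0.00058151, -0.02884256, -0.05261812]), 'width': 0.1422956564403887}
```

View pics/s5z.png

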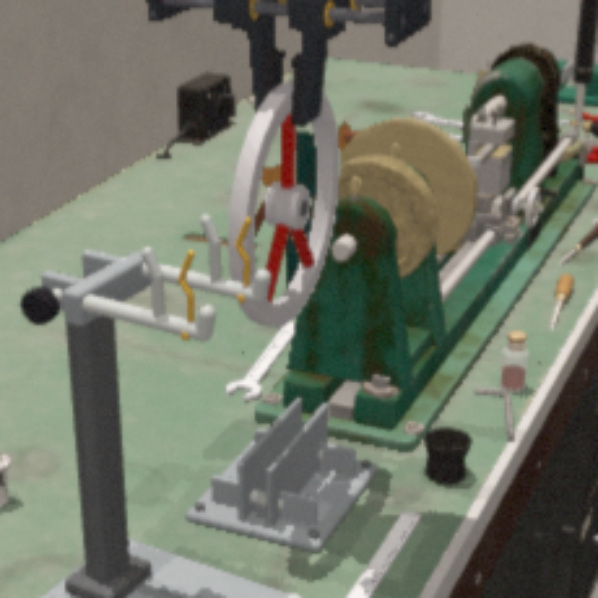

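move_arm --pt "-25 0 1 0" --pt "-55 5 1 0" --pt "-80 25 1 0" --pt "-88 50 1 -0.02" --pt "-88 80 1 -0.05" --pt "-88 110 1 -0.08" --pt "-88 140 1 -0.11" --pt "-86 165 1 -0.11" --pt "-85 180 1 -0.11" --pt "-85 184 1 -0.11" --pt "-85 184 1 -0.11" --pt "-85 184 1 -0.11"

```text
time: 8.62
tool_pos: [0.4048, 0.236, 0.2995]
tool_rot: [0.999, -0.054, -0.0, 0.0]
wrist_force: [-0.0, 0.3, -3.4]
width: 0.138
```

```bash
python3 - <<'E'
from h import *
s=grab('side','6');w=grab('wrist','6');t=grab('top','6')
cv2.imwrite('pics/s6z.png',cv2.resize(cv2.imread('pics/side_6.png')[80:310,170:400],None,fx=2.6,fy=2.6))
cv2.imwrite('pics/t6z.png',cv2.resize(cv2.imread('pics/top_6.png')[140:290,190:460],None,fx=2.96,fy=2.96))
o=bot.get_obs();print(o['tool_pos'],o['tool_rot'],o['wrist_force'])
E
```

```text
[0.40487105 0.23619991 0.29968024] [ 9.98519309e-01 -5.43980372e-02  1.09089859e-04 -1.74391226e-04] [-0.78385828 -0.75814855 -2.56323794]
```

View pics/s6z.png

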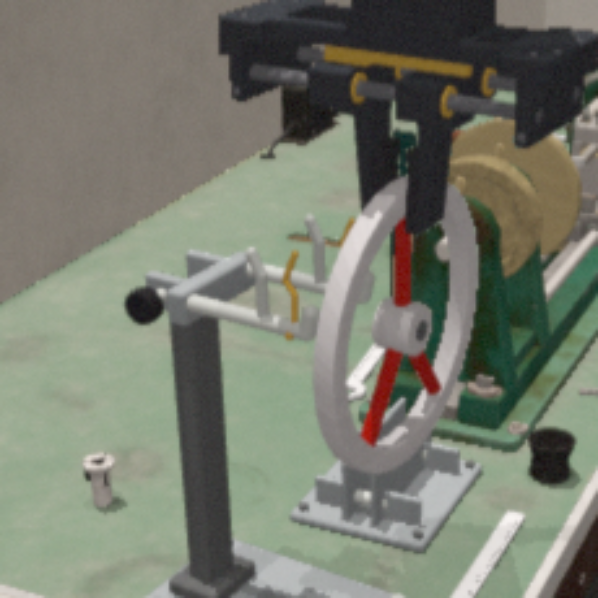

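View pics/wrist_6.png

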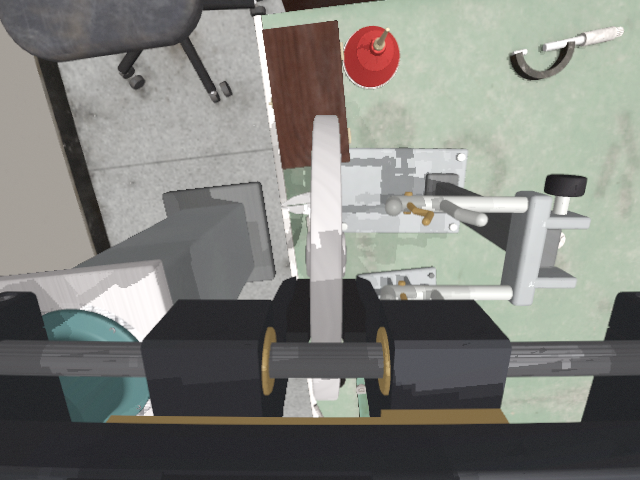

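View pics/t6z.png

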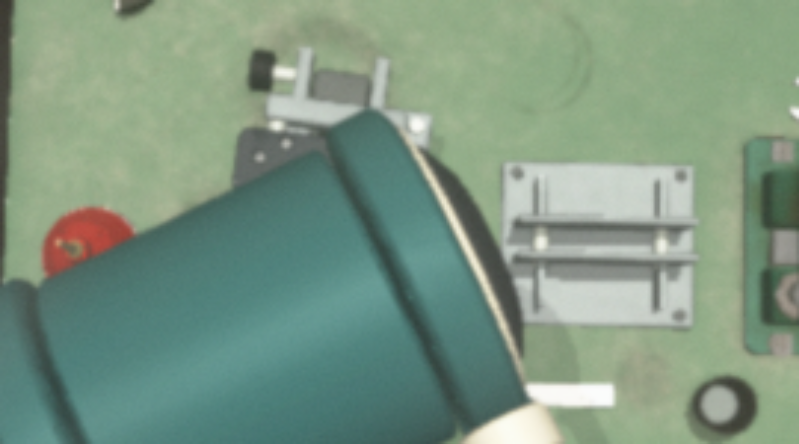

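```bash
python3 - <<'E'
from h import *
import pickle
np.set_printoptions(precision=4,suppress=True)
w=pickle.load(open('wrist_6.pkl','rb'))
i=cv2.imread('pics/wrist_6.png')
cv2.imwrite('pics/w6z.png',cv2.resize(i[170:320,345:575],None,fx=3.45,fy=3.45,interpolation=cv2.INTER_CUBIC))
ex=np.array([np.cos(.108),-np.sin(.108)]);ey=np.array([-ex[1],ex[0]])
tcp=np.array([.4048,.2361])
for z in (.228,.235):
  P=plane(w,[(480,204.5),(510,205),(480,293),(510,293.5),(394,206.5)],z)[:,:2];print(z,P,P@ex,P@ey)
print(tcp@ex,tcp@ey)
E
```

```text
0.228 [[0.5079 0.2546]
 [0.5277 0.2522]
 [0.5093 0.1905]
 [0.5307 0.1877]
 [0.4518 0.2593]] [0.4775 0.4974 0.4858 0.5074 0.4212] [0.3079 0.3076 0.2443 0.2438 0.3065]
0.235 [[0.5049 0.2564]
 [0.524  0.254 ]
 [0.5062 0.1944]
 [0.5269 0.1916]
 [0.4506 0.2609]] [0.4743 0.4936 0.4823 0.5032 0.4198] [0.3093 0.309  0.2478 0.2473 0.308 ]
0.37699224096558626 0.2783578636427313
```

View pics/w6z.png

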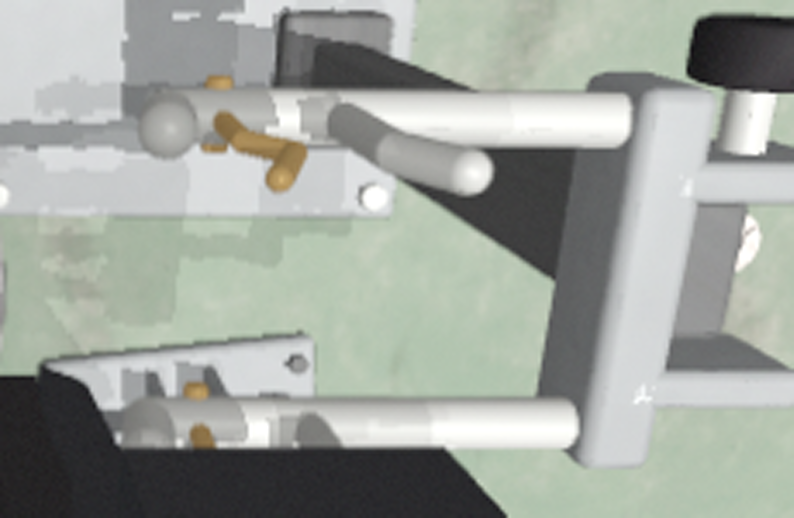

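move_arm --pt "5 -0.5 0 0" --pt "12 -1.3 0 0" --pt "19 -2 0 0" --pt "26 -2.8 0 0" --pt "32 -3.5 0 0" --pt "36 -4 0 0" --pt "36 -4 0 0"

```text
time: 9.65
tool_pos: [0.4411, 0.2322, 0.2996]
tool_rot: [0.999, -0.055, -0.0, -0.0]
wrist_force: [-0.4, -0.2, -2.4]
width: 0.142
```

move_arm --pt "5 -0.5 0 0" --pt "10 -1 0 0" --pt "15 -1.6 0 0" --pt "20 -2.1 0 0" --pt "24 -2.6 0 0" --pt "25 -2.7 0 0" --pt "25 -2.7 0 0" --pt "25 -2.7 0 0"

```text
time: 10.65
tool_pos: [0.4659, 0.2295, 0.2995]
tool_rot: [0.999, -0.054, -0.0, -0.0]
wrist_force: [0.7, 0.5, -2.4]
width: 0.141
```

```bash
python3 - <<'E'
from h import *
s=grab('side','7');w=grab('wrist','7')
cv2.imwrite('pics/s7z.png',cv2.resize(cv2.imread('pics/side_7.png')[130:290,220:380],None,fx=3.7,fy=3.7,interpolation=cv2.INTER_CUBIC))
cv2.imwrite('pics/w7z.png',cv2.resize(cv2.imread('pics/wrist_7.png')[100:330,230:500],None,fx=2.6,fy=2.6,interpolation=cv2.INTER_CUBIC))
o=bot.get_obs();print(o['tool_pos'],o['tool_rot'],o['wrist_force'])
E
```

```text
[0.46595911 0.22947274 0.29959339] [ 9.98516760e-01 -5.44450450e-02 -2.28404089e-05 -1.27269579e-04] [ 0.31226879  0.27141285 -2.84884427]
```

View pics/s7z.png

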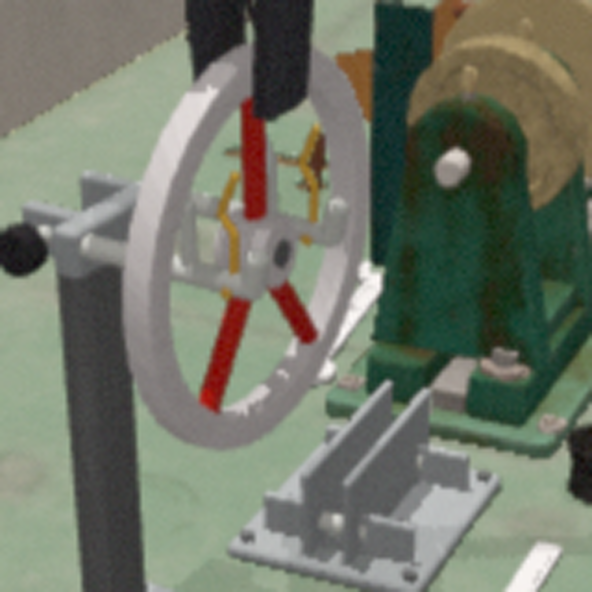

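View pics/w7z.png

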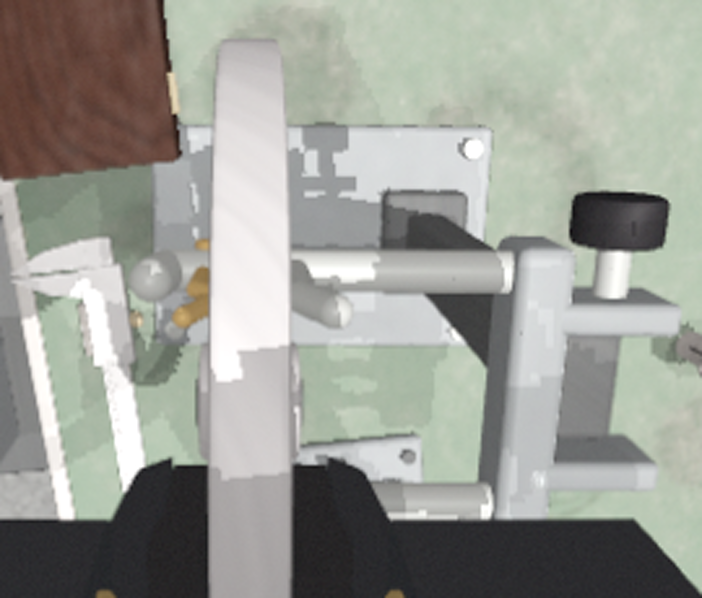

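move_arm --pt "1 0 -4 0" --pt "1 0 -9 0" --pt "1 0 -14 0" --pt "1 0 -18 0" --pt "1 0 -20 0" --pt "1 0 -20 0"

```text
time: 11.5
tool_pos: [0.4669, 0.2294, 0.2794]
tool_rot: [0.999, -0.054, -0.0, -0.0]
wrist_force: [-0.5, -0.1, -2.5]
width: 0.143
```

move_arm --pt "0 0 -1 0" --pt "0 0 -2 0" --pt "0 0 -3 0" --pt "0 0 -4 0" --pt "0 0 -4 0"

```text
time: 12.12
tool_pos: [0.4668, 0.2294, 0.2752]
tool_rot: [0.999, -0.054, -0.0, 0.0]
wrist_force: [-0.6, 0.7, -2.6]
width: 0.145
```

move_arm --pt "0 0 -1 0" --pt "0 0 -2 0" --pt "0 0 -3 0" --pt "0 0 -3 0"

```text
time: 12.62
tool_pos: [0.4667, 0.2294, 0.2721]
tool_rot: [0.999, -0.054, -0.0, 0.0]
wrist_force: [-0.7, 0.2, -2.8]
width: 0.139
```

move_arm --pt "0 0 -1 0" --pt "0 0 -2 0" --pt "0 0 -2 0"

```text
time: 13.0
tool_pos: [0.4669, 0.2294, 0.2701]
tool_rot: [0.999, -0.054, -0.0, 0.0]
wrist_force: [-0.0, 0.4, -2.3]
width: 0.139
```

move_arm --pt "0 0 -1 0" --pt "0 0 -2 0" --pt "0 0 -2 0"

```text
time: 13.38
tool_pos: [0.4672, 0.2295, 0.2683]
tool_rot: [0.999, -0.055, 0.0, -0.0]
wrist_force: [2.7, -0.2, -1.7]
width: 0.146
```

move_arm --pt "0 0 -1 0" --pt "0 0 -2 0" --pt "0 0 -2 0"

```text
time: 13.75
tool_pos: [0.4674, 0.2298, 0.2667]
tool_rot: [0.999, -0.055, 0.0, -0.001]
wrist_force: [1.5, 0.6, 0.0]
width: 0.141
```

move_arm --pt "0 0 -1 0" --pt "0 0 -2 0" --pt "0 0 -2 0"

```text
time: 14.12
tool_pos: [0.4671, 0.23, 0.2644]
tool_rot: [0.999, -0.054, 0.0, -0.001]
wrist_force: [0.3, 1.1, 0.4]
width: 0.143
```

```bash
python3 - <<'E'
from h import *
s=grab('side','8');w=grab('wrist','8')
cv2.imwrite('pics/s8z.png',cv2.resize(cv2.imread('pics/side_8.png')[150:310,220:380],None,fx=3.7,fy=3.7,interpolation=cv2.INTER_CUBIC))
cv2.imwrite('pics/w8z.png',cv2.resize(cv2.imread('pics/wrist_8.png')[100:330,230:500],None,fx=2.6,fy=2.6,interpolation=cv2.INTER_CUBIC))
o=bot.get_obs();print(o['tool_pos'],o['tool_rot'],o['wrist_force'],o['wrist_torque'])
E
```

```text
[0.46706805 0.2299051  0.26436593] [ 9.98519023e-01 -5.44009538e-02  7.03141340e-05 -5.40122645e-04] [-0.87770278  2.88830492 -0.1998855 ] [ 0.16960908 -0.0026539   0.10701319]
```

View pics/s8z.png

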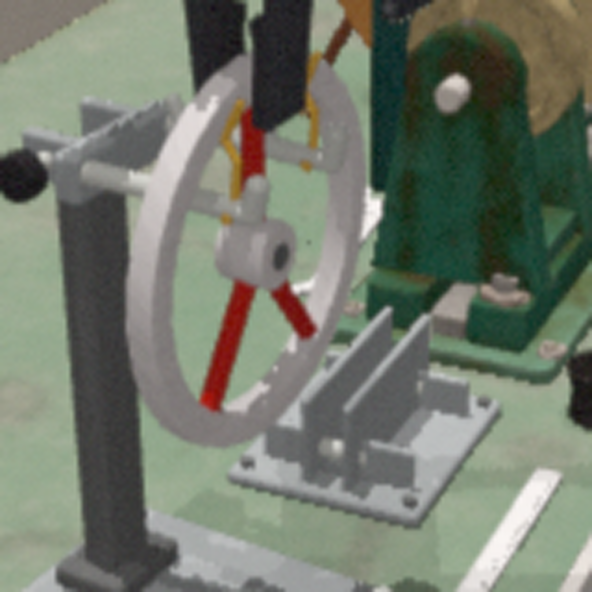

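View pics/w8z.png

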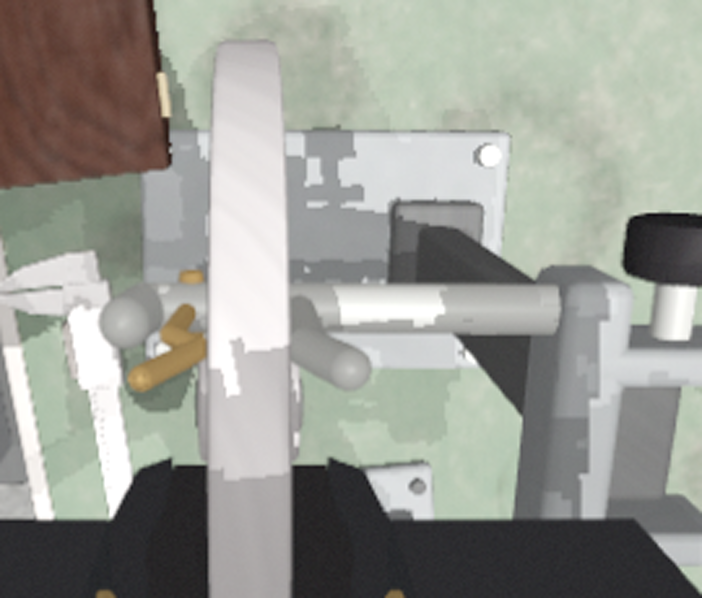

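move_arm --pt "0 0.5 0 0" --pt "0 1 0 0" --pt "0 1 0 0"

```text
time: 14.6
tool_pos: [0.467, 0.2301, 0.2643]
tool_rot: [0.999, -0.054, -0.0, 0.0]
wrist_force: [0.5, -3.6, 1.7]
width: 0.142
```

```bash
cat > f.py <<'E'
from h import *
o=bot.get_obs();print(np.round(o['tool_pos'],4),np.round(o['wrist_force'],2),np.round(o['wrist_torque'],3),o['time'])
E
python3 f.py
```

```text
[0.467  0.2301 0.2643] [ 0.51 -3.58  1.65] [-0.532  0.006  0.121] 14.6
```

move_arm --pt "0 0 -1 0" --pt "0 0 -2 0" --pt "0 0 -2 0"

```text
time: 14.98
tool_pos: [0.4667, 0.2305, 0.2615]
tool_rot: [0.999, -0.055, -0.001, -0.0]
wrist_force: [-0.4, 0.1, -2.1]
width: 0.141
```

```bash
python3 f.py
```

```text
[0.4667 0.2305 0.2615] [-0.42  0.12 -2.13] [ 0.06  -0.004 -0.029] 14.975
```

move_arm --pt "0 0 -1 0" --pt "0 0 -2 0" --pt "0 0 -3 0" --pt "0 0 -3 0"

```text
time: 15.48
tool_pos: [0.4666, 0.2305, 0.2582]
tool_rot: [0.999, -0.055, -0.001, -0.0]
wrist_force: [-0.4, 1.3, -0.5]
width: 0.139
```

```bash
python3 f.py; python3 - <<'E'
from h import *
s=grab('side','9');w=grab('wrist','9')
cv2.imwrite('pics/s9z.png',cv2.resize(cv2.imread('pics/side_9.png')[150:310,220:380],None,fx=3.7,fy=3.7,interpolation=cv2.INTER_CUBIC))
cv2.imwrite('pics/w9z.png',cv2.resize(cv2.imread('pics/wrist_9.png')[100:330,230:500],None,fx=2.6,fy=2.6,interpolation=cv2.INTER_CUBIC))
E
```

```text
[0.4666 0.2305 0.2582] [-0.39  1.31 -0.54] [ 0.067 -0.074 -0.018] 15.475
```

View pics/s9z.png

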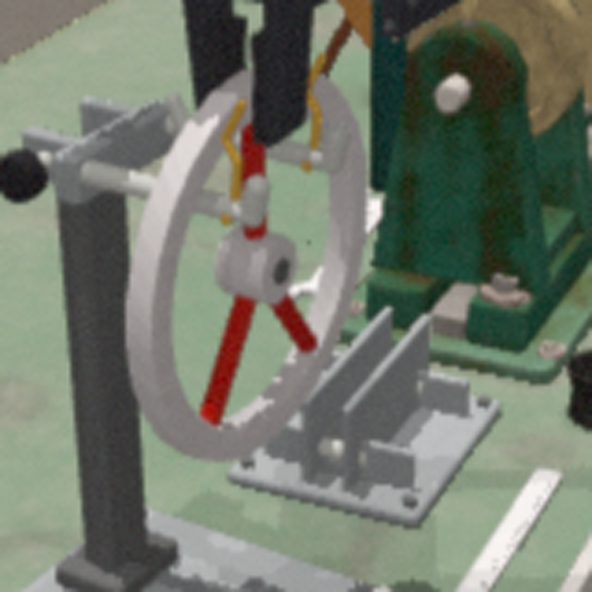

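View pics/w9z.png

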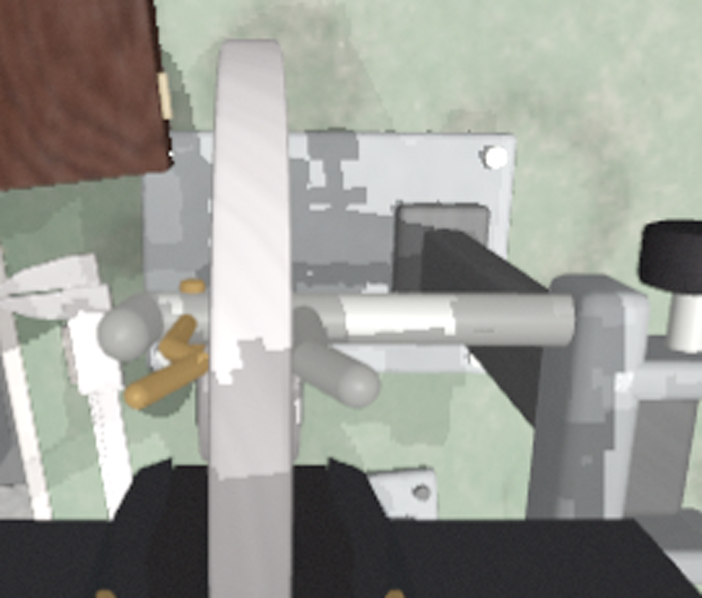

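move_arm --pt "0 0 -1 0" --pt "0 0 -2 0" --pt "0 0 -3 0" --pt "0 0 -4 0" --pt "0 0 -4 0"

```text
time: 16.2
tool_pos: [0.4665, 0.2305, 0.2538]
tool_rot: [0.999, -0.055, -0.001, -0.0]
wrist_force: [-0.2, -0.2, -0.2]
width: 0.14
```

```bash
python3 f.py
```

```text
[0.4665 0.2305 0.2538] [-0.23 -0.17 -0.25] [-0.006  0.022 -0.047] 16.2
```

move_arm --pt "0 0 -1 0" --pt "0 0 -2 0" --pt "0 0 -3 0" --pt "0 0 -3 0"

```text
time: 16.7
tool_pos: [0.4665, 0.2305, 0.2504]
tool_rot: [0.999, -0.055, -0.001, 0.0]
wrist_force: [-0.5, 1.2, -1.2]
width: 0.141
```

```bash
python3 f.py
```

```text
[0.4665 0.2305 0.2504] [-0.52  1.2  -1.16] [-0.052 -0.043 -0.072] 16.7
```

move_arm --pt "0 0 -1 0" --pt "0 0 -2 0" --pt "0 0 -2 0"

```text
time: 17.08
tool_pos: [0.4665, 0.2304, 0.2479]
tool_rot: [0.999, -0.055, -0.001, 0.0]
wrist_force: [0.3, -0.1, -1.9]
width: 0.138
```

```bash
python3 f.py
```

```text
[0.4665 0.2304 0.2479] [ 0.32 -0.06 -1.87] [-0.03  -0.172 -0.096] 17.075
```

Rubbing lightly; continuing in small steps towards the stop.

move_arm --pt "0 0 -1 0" --pt "0 0 -2 0" --pt "0 0 -2 0"

```text
time: 17.45
tool_pos: [0.4663, 0.2303, 0.2452]
tool_rot: [0.999, -0.055, -0.001, 0.0]
wrist_force: [1.1, 0.1, -3.1]
width: 0.139
```

move_arm --pt "0 0 -1 0" --pt "0 0 -2 0" --pt "0 0 -2 0"

```text
time: 17.82
tool_pos: [0.4661, 0.2302, 0.2431]
tool_rot: [0.999, -0.055, -0.001, 0.0]
wrist_force: [-0.4, -0.3, -2.7]
width: 0.14
```

move_arm --pt "0 0 -0.7 0" --pt "0 0 -1.5 0" --pt "0 0 -1.5 0"

```text
time: 18.2
tool_pos: [0.4663, 0.2304, 0.242]
tool_rot: [0.999, -0.055, -0.001, 0.0]
wrist_force: [-1.1, 0.2, 0.0]
width: 0.138
```

```bash
python3 f.py; python3 - <<'E'
from h import *
s=grab('side','10');w=grab('wrist','10')
cv2.imwrite('pics/s10z.png',cv2.resize(cv2.imread('pics/side_10.png')[150:310,220:380],None,fx=3.7,fy=3.7,interpolation=cv2.INTER_CUBIC))
cv2.imwrite('pics/w10z.png',cv2.resize(cv2.imread('pics/wrist_10.png')[100:330,230:500],None,fx=2.6,fy=2.6,interpolation=cv2.INTER_CUBIC))
E
```

```text
[0.4663 0.2304 0.242 ] [-1.08  0.2   0.02] [ 0.145 -0.007 -0.007] 18.2
```

View pics/s10z.png

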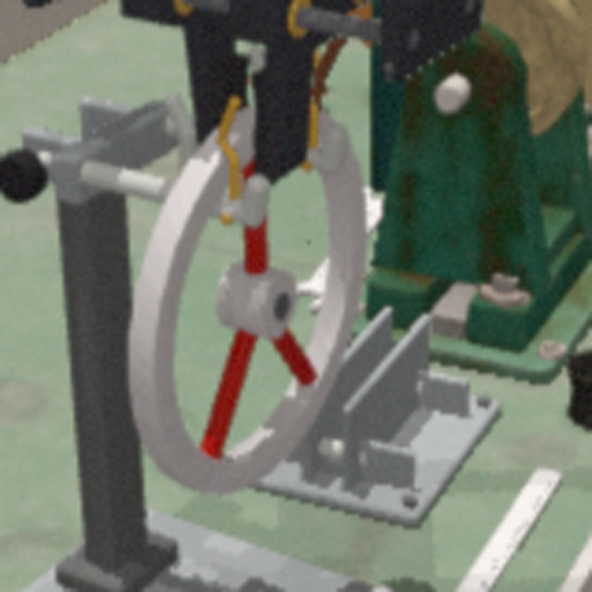

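View pics/w10z.png

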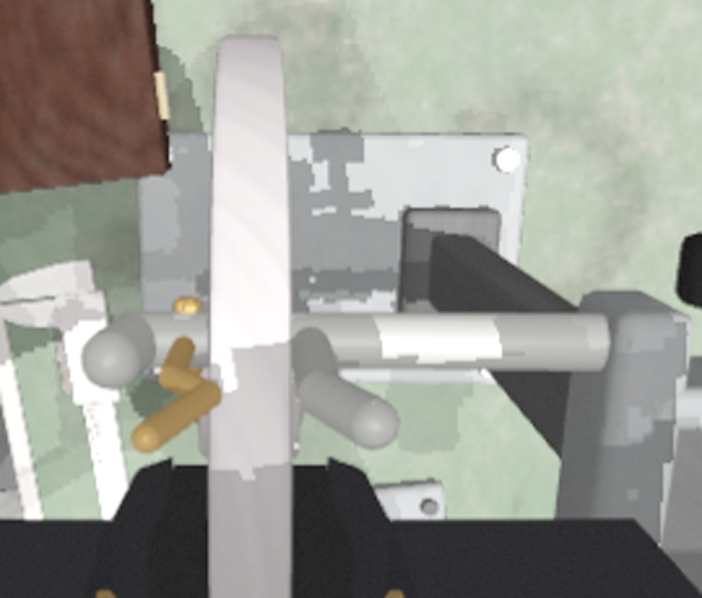

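move_arm --pt "0 0 -0.5 0" --pt "0 0 -1 0" --pt "0 0 -1 0"

```text
time: 18.68
tool_pos: [0.4664, 0.2306, 0.2415]
tool_rot: [0.999, -0.055, -0.001, -0.0]
wrist_force: [-2.4, 0.8, 2.6]
width: 0.138
```

```bash
python3 f.py
```

```text
[0.4664 0.2306 0.2415] [-2.37  0.8   2.58] [0.152 0.235 0.005] 18.675
```

move_arm --pt "0 0.5 0 0" --pt "0 1 0 0" --pt "0 1 0 0"

```text
time: 19.05
tool_pos: [0.4665, 0.2316, 0.2413]
tool_rot: [0.999, -0.055, -0.001, -0.0]
wrist_force: [0.0, -0.8, 0.2]
width: 0.141
```

```bash
python3 f.py; python3 - <<'E'
from h import *
s=grab('side','11');w=grab('wrist','11')
cv2.imwrite('pics/s11z.png',cv2.resize(cv2.imread('pics/side_11.png')[160:240,250:330],None,fx=7,fy=7,interpolation=cv2.INTER_CUBIC))
cv2.imwrite('pics/w11z.png',cv2.resize(cv2.imread('pics/wrist_11.png')[200:300,250:400],None,fx=5,fy=5,interpolation=cv2.INTER_CUBIC))
E
```

```text
[0.4665 0.2316 0.2413] [ 0.01 -0.81  0.24] [ 0.059 -0.055 -0.06 ] 19.05
```

View pics/s11z.png

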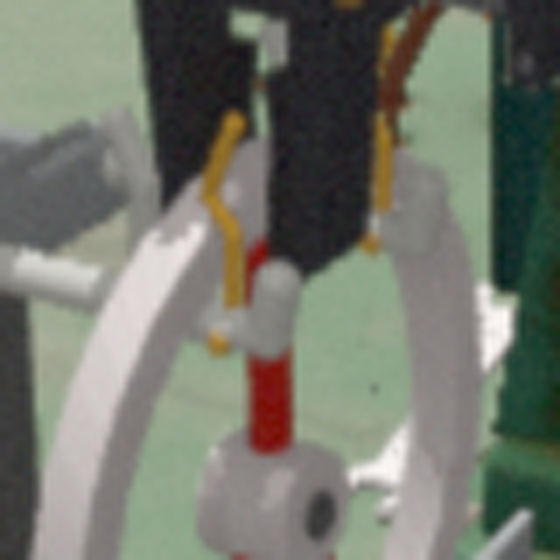

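View pics/w11z.png

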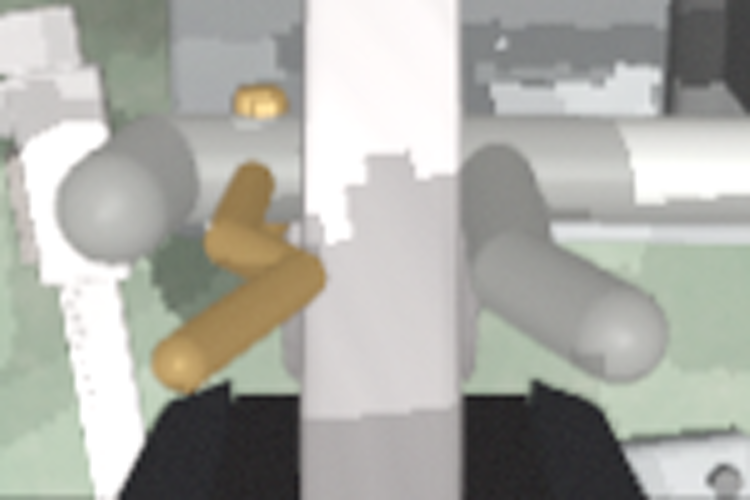

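move_arm --pt "0 0 -0.5 0" --pt "0 0 -1 0" --pt "0 0 -1 0"

```text
time: 19.52
tool_pos: [0.4666, 0.2316, 0.2412]
tool_rot: [0.999, -0.055, -0.001, -0.0]
wrist_force: [-3.4, -1.2, 5.2]
width: 0.141
```

```bash
python3 f.py
```

```text
[0.4666 0.2316 0.2412] [-3.44 -1.17  5.21] [-0.029  0.372 -0.021] 19.525
```

move_arm --pt "-0.3 0 0.4 0" --pt "-0.3 0 0.8 0" --pt "-0.3 0 0.8 0"

```text
time: 19.9
tool_pos: [0.4662, 0.2316, 0.2415]
tool_rot: [0.999, -0.055, -0.001, -0.0]
wrist_force: [1.1, 0.5, -2.2]
width: 0.141
```

```bash
python3 f.py; python3 - <<'E'
from h import *
grab('side','12')
L=[]
for n in ('0','9','12'):
    i=cv2.imread(f'pics/side_{n}.png')[165:220,270:320]
    L.append(cv2.resize(i,None,fx=5.3,fy=8,interpolation=cv2.INTER_NEAREST))
cv2.imwrite('pics/cmp.png',np.hstack(L))
E
```

```text
[0.4662 0.2316 0.2415] [ 1.06  0.47 -2.19] [ 0.134 -0.204  0.005] 19.9
```

View pics/cmp.png

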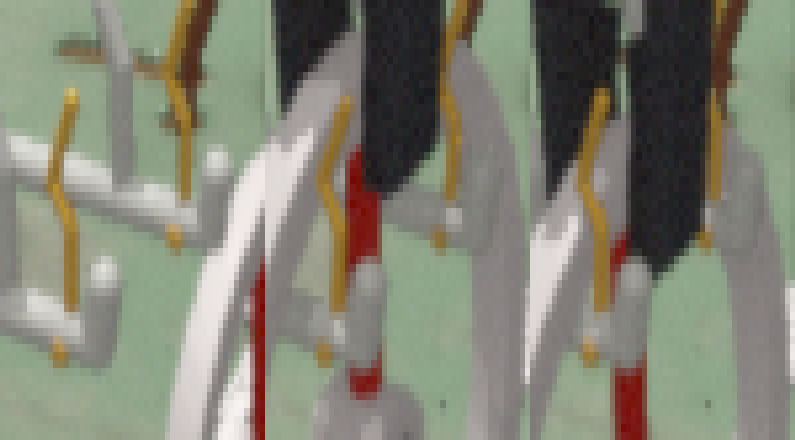

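```bash
python3 - <<'E'
from h import *
L=[]
for n in ('0','9','12'):
    i=cv2.imread(f'pics/side_{n}.png')[155:205,294:314]
    L.append(cv2.resize(i,None,fx=12,fy=12,interpolation=cv2.INTER_NEAREST))
cv2.imwrite('pics/cmp2.png',np.hstack(L))
E
```

```text
(no output)
```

View pics/cmp2.png

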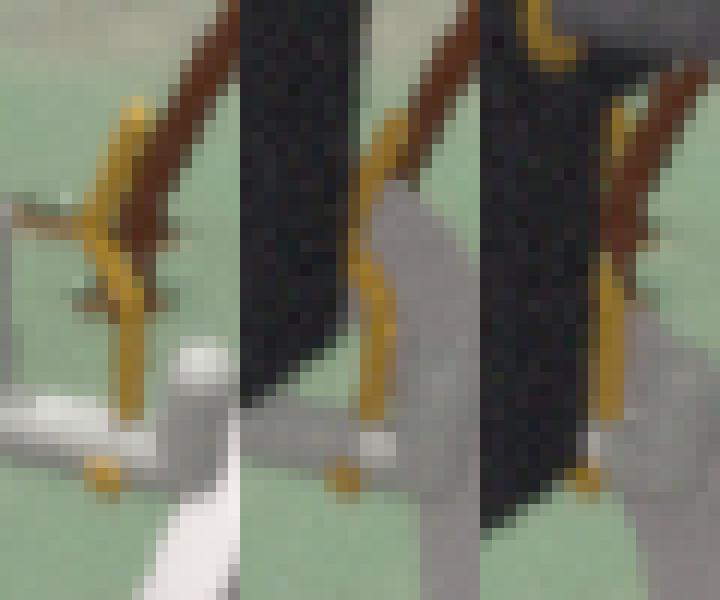

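move_arm --pt "0 0 0 0" --pt "0 0 0 0" --pt "0 0 0 0" --pt "0 0 0 0" --gripper 36

```text
time: 20.45
tool_pos: [0.4662, 0.2316, 0.2417]
tool_rot: [0.999, -0.055, -0.001, -0.0]
wrist_force: [-0.2, -0.9, 0.1]
width: 0.408
```

move_arm --pt "0 0 5 0" --pt "0 0 15 0" --pt "0 0 30 0" --pt "0 0 50 0" --pt "0 0 75 0" --pt "0 0 100 0" --pt "0 0 130 0" --pt "0 0 140 0" --pt "0 0 140 0"

```text
time: 21.58
tool_pos: [0.4666, 0.2318, 0.3829]
tool_rot: [0.999, -0.055, 0.0, -0.001]
wrist_force: [0.1, 0.8, -0.8]
width: 0.41
```

```bash
python3 f.py; python3 - <<'E'
from h import *
s=grab('side','13');w=grab('wrist','13')
cv2.imwrite('pics/s13z.png',cv2.resize(cv2.imread('pics/side_13.png')[130:310,220:400],None,fx=3.3,fy=3.3,interpolation=cv2.INTER_CUBIC))
E
```

```text
[0.4666 0.2318 0.3829] [ 0.13  0.79 -0.83] [-0.121 -0.103 -0.007] 21.575
```

View pics/s13z.png

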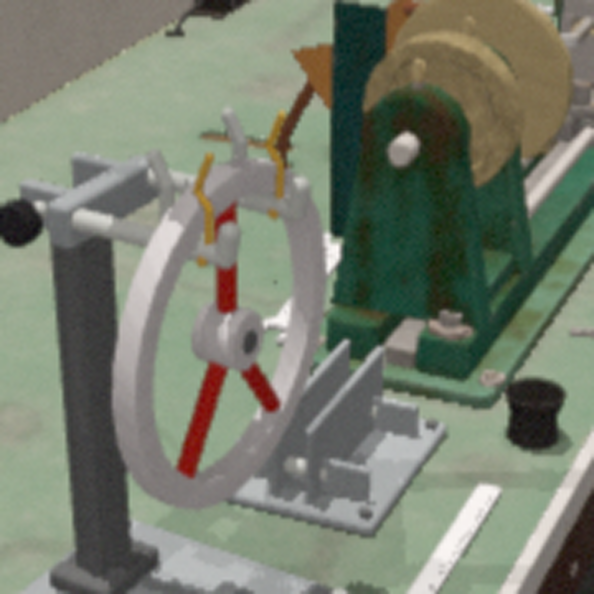

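View pics/wrist_13.png

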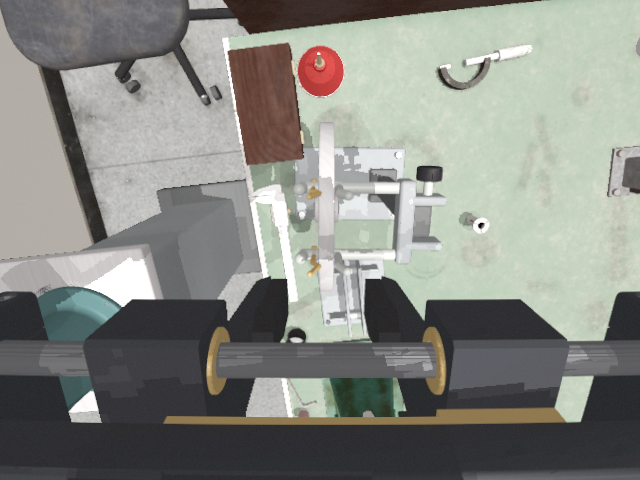

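The side view shows the wheel hanging upright on both prongs, with the clips over the rim at crop (205,180) and (278,140). In the wrist view the calliper and oil can look undisturbed. I'll check for any residual swing, then hand in.

move_arm --pt "0 0 0 0" --pt "0 0 0 0" --pt "0 0 0 0" --pt "0 0 0 0" --pt "0 0 0 0" --pt "0 0 0 0" --pt "0 0 0 0" --pt "0 0 0 0"

```text
time: 22.68
tool_pos: [0.4658, 0.2314, 0.3807]
tool_rot: [0.999, -0.055, -0.001, 0.0]
wrist_force: [0.1, 0.3, 0.3]
width: 0.407
```

```bash
python3 - <<'E'
from h import *
s=grab('side','14')
a=cv2.imread('pics/side_13.png')[130:310,220:400].astype(int);b=cv2.imread('pics/side_14.png')[130:310,220:400].astype(int)
print('pixels changed',(abs(a-b).max(2)>40).sum())
bot.close_job()
E
```

```text
pixels changed 0
the job is handed in; nothing more can be done
```

The handwheel is hanging on the J-hook, released, with both clips closed over the rim. I handed the job in at about 22.7 s of the 66 s allowed; no verdict was reported.

- **What I did:** I gripped the rim by its top and lifted it straight out of the rack. I then carried it round to the front of the tips, slid it over both prongs and lowered it in small steps. I eased it 1 mm sideways twice on the way down. The wheel met the clips with the tool tip at about 269 mm and reached the firm stop at about 241 mm.
- **Force on the hook:** The most I read between moves was about 8 N down, plus 3 to 4 N fore-and-aft, against the 18 N limit. I read force only between moves, so brief peaks in between were not seen.
- **Clips before letting go:** Both matched their closed positions in the first picture of the hook, to within about a pixel. The right one was partly hidden by the finger.
- **After letting go:** The wheel looked still in two pictures about 1 s apart, with no pixels changed, and the arm was about 140 mm clear. The calliper and oil can looked undisturbed, but I judged that by eye and did not measure it.
- **What disagreed:** Camera estimates of the hook differed by about 3 mm fore-and-aft and up to 10 mm in height. I found the final height by feel, and did not measure the wheel's seated position after release.

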